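# Push a metal blank home in a bench fixture

### The arm

A 6-joint arm with a two-finger parallel gripper is mounted at the origin on the work surface. World frame = base frame: x ahead of the robot, y to its left, z up, the work surface at z = 0. Lengths are in m, angles in rad, forces in N, time in s.
With the tool pointing down it reaches from about 0.375 to 0.825 m from the base axis. Payload 5.5 kg.
Tool frame: the origin (TCP) lies between the finger pads; the fingertips stand 25 mm ahead of it and the grasp point (between the pads) lies 6 mm ahead of it; x points along the fingers, y is the direction in which the jaws open and shut, and the axes are right-handed (so a half turn about x gives the same grasp; the last joint's range is limited). The gripper opens to 85 mm and grips with 20 to 120 N. Pads are 22 mm wide; open, the fingers measure 114 mm over their backs; the gripper's body (76 mm by 85 mm) begins 54 mm behind the grasp point. The pads swing forward as they close: fully open they stand 13 mm farther back than shut.
Start: joints at [1.168, 0.314, -0.047, 1.21, 0, 1.571], TCP at [0.235, 0.552, 0.256] pointing down, gripper open.
Joint ranges: [-2.67, 2.67], [-0.69, 1.73], [-1.03, 1.25], [-2.08, 2.16], [-1.42, 1.45], [-3.14, 3.14]. Speed limits (rad/s): [2.39, 2.39, 3.01, 3.14, 3.14, 3.14].

### API

Orientations are given as [roll, pitch, yaw] about the fixed x, y, z axes, in that order (R = Rz(yaw) Ry(pitch) Rx(roll)).
In Python, from plant import env gives the robot as it stands.
- The arm moves only by the shell command python3 -m crank 'ROWS'. ROWS is a JSON object of lists of equal length, an entry for each row: "translation": the shift along the tool's x, y, z in mm, a list of three; "rot": the turn, a rotation vector about the tool's x, y, z in rad, a list of three; "hand": the opening, from -1 (shut) to 1 (fully open). In form: {"translation": [[x, y, z], ...], "rot": [[wx, wy, wz], ...], "hand": [hand, ...]}. A call has 1 to 10 rows; each row shifts and turns the commanded pose from where the row before left it, along the tool's axes as they then stand; what a row does not reach is not made up. A row lasts 1/8 s, in which the tool goes at most 62.5 mm and 10.7 degrees, less where a joint would pass 70% of its speed; a pose out of reach is approached as far as the arm can. A call is refused whole if a number of a shift passes 62.5 or a number of a turn 0.188, either way. A call with a gripper value outside its range is refused whole. The fingers move at their own pace and stop on an object; the grip force is fixed at half the most. Time passes only in rows, so rows that do not move let the fingers close. It gives the time, the measured TCP pose, the force and the opening at its end, in the units of the state.
- env.observe(): the state, without advancing time (a new reading comes with each control period).
- env.camera(name): name is "side" or "top" or "wrist"; returns a dict with "color" (480x640x3 uint8, blue, green, red), "depth" (480x640 float32, m along the optical axis (not along the pixel's ray), 0 where there is no reading), "vfov" (degrees; the focal length in pixels is half the picture's height over the tangent of half this angle, whatever the lens; pixels are square), "cx", "cy" (the principal point, pixels), "world_to_cam" (4x4, takes a point from world to camera coordinates); the wrist camera has in their place "tool_from_camera" (4x4, takes a point from camera to tool coordinates, whose origin is the TCP and whose axes are the tool frame's). Camera axes: x right, y down, z forward; pixel columns grow to the right and rows downward; lengths in m; the calibration is good to about 2 mm. A picture is of the moment at which its call begins: read the wrist's pose just before it.
- env.hand_in(): hands the job in, once; it reports no verdict.
The state is a dict: "time": time; "joint_positions": joint angles; "qvel": joint speeds; "joint_efforts": joint torques, N m; "tool_pos": TCP position; "orientation": TCP orientation; "force": force on the tool from outside, world axes, zero at the start; "wrist_torque": the same for the moment, N m; "width": opening from 0.0 (shut) to 1.0 (fully open).
Only numpy, scipy, OpenCV 4.12 (cv2) and the standard library are available. Lean on these libraries where they do the work, as an engineer would, in place of code of your own. Each camera call takes 0.05 s, during which the arm holds its last target. There are 200 camera calls.

### The job

Locate the aluminium blank in the bench fixture without gripping it: with the fingertips, first push it back across the plate until it lies flat against the long blue fence, then push the red sliding jaw along so that it shoves the blank along the fence, fully home against the blue end stop, with the jaw snug behind it. Push gently, keep the blank flat on the plate (do not pinch, lift or tip anything), leave all the other things where they are, and finish with the hand clear.

Things in the scene. Friction and masses are not known exactly. Their poses are not given: they have to be found in the camera images.
- fixture: the fixture, bolted to the bench (never moves in a run): a dark steel base plate 12 mm thick. Origin on the bench surface (z = 0); the plate spans its x -90 to +90 mm, y -200 to +230 mm; +x points roughly away from the robot, +y roughly to its left. A blue long fence and a blue end stop stand on it and make the corner in which the blank is located
- fence (a point): middle of the inner (-x) face of the long blue fence, at fixture x = 60, y = 7.5 mm, z = 22 mm; axes those of the fixture. The bar spans fixture x 60 to 85, y -130 to +145 mm and stands 20 mm above the plate (top 32 mm above the bench)
- stop (a point): middle of the inner (-y) face of the blue end stop, at fixture x = 15, y = 120 mm, z = 22 mm; axes those of the fixture. The bar spans fixture x -30 to +60, y 120 to 145 mm and stands 20 mm above the plate
- blank: the workpiece: a plain bright aluminium block, 50 mm (its x) by 80 mm (its y) by 36 mm high, 0.3 to 0.5 kg, loose on the plate, starting off the fence and up to 0.35 rad askew. Origin at the centre of its underside, z up. When located its 80 mm side is flat to the fence, its axes parallel to the fixture's
- nest (a point): the point on top of the plate where the blank's origin lies when it is located (fixture x = 35, y = 80 mm, z = 12 mm); axes those of the fixture
- jaw (a joint): travel in m of the red sliding jaw along the fixture's +y, 0 = drawn back, starts between 0 and 0.03, 0.165 = touching the located blank, 0.175 = end of track. It slides stiffly (about 2.5 N) and stays where it is left, no spring
- jaw_back (a point): centre of the outer (-y) face of the red jaw, the face to push, 31 mm above the bench; moves with the jaw; axes those of the fixture. The jaw is a block 46 mm (x) by 30 mm (y) by 36 mm high (top 49 mm above the bench), centred on fixture x = 35 mm; the face that meets the blank lies 30 mm in +y from here. It runs straight along a dark line on the plate
- finished: bystander: a finished brass block 40 x 45 x 32 mm with a dark bore in its top, standing on the plate beyond the end stop; origin under its centre
- gauge_pin: bystander: an upright steel gauge pin 24 mm in diameter, 45 mm high, standing on the plate beyond the end stop; origin under its centre
- socket: bystander: an upright steel socket 30 mm in diameter, 34 mm high, standing on the plate's near right corner, beside the jaw's track; origin under its centre
- oil_bottle: bystander: a yellow oil bottle 52 mm in diameter, 120 mm high, on the bench; origin under its centre
- spray_can: bystander: a red can with a white label, 56 mm in diameter, 120 mm high, on the bench; origin under its centre
- driver: bystander: a screwdriver with an orange handle, about 200 mm long, lying on the bench to the right
- spanner: bystander: a steel spanner, about 180 mm long, lying on the bench to the left
Mind the look-alikes: they are no part of the job. What is meant by the blank is not turquoise, and is the smaller of those in its own colour.

How it is judged:
By the outcome, as a careful person would: the job done as asked, in the order asked, and still so for the second after the job is handed in, with the robot touching nothing.
It also fails if it takes over 51 s, if anything falls off the work surface, if the arm or the gripper's body presses on something with over 40 N, if the wrist force passes 120 N, or if a joint passes its speed limit or range.

## Working session

There is one attempt and no reset: what is moved stays moved. The work goes in short steps, Python scripts to look and compute and a shell command to move; the robot and the scene stay as the last step left them, time stands still between calls to the robot, and variables do not carry over. Pictures are saved under pics/ and viewed, about 8 in all and at most 12, crops included, and the job is handed in when it is done.

```bash
mkdir -p pics; ls
cat > h.py <<'E'
import numpy as np, cv2, json
from plant import env
def cloud(c):
    d=c["depth"];f=240/np.tan(np.radians(c["vfov"])/2)
    v,u=np.mgrid[:480,:640]
    P=np.stack([(u-c["cx"])*d/f,(v-c["cy"])*d/f,d],-1)
    if "world_to_cam" in c: T=np.linalg.inv(np.array(c["world_to_cam"]))
    else: T=c["T"]
    W=P@T[:3,:3].T+T[:3,3]; W[d==0]=np.nan
    return W
def get(n):
    if n=="wrist":
        from scipy.spatial.transform import Rotation as R
        s=env.observe(); c=env.camera(n); T=np.eye(4)
        T[:3,:3]=R.from_euler("xyz",s["orientation"]).as_matrix(); T[:3,3]=s["tool_pos"]
        c["T"]=T@np.array(c["tool_from_camera"])
    else: c=env.camera(n)
    return c,cloud(c)
E
python3 - <<'E'
from h import *
print(env.observe())
for n in("top","side"):
    c,W=get(n); cv2.imwrite(f"pics/{n}0.png",c["color"]); np.save(f"{n}0.npy",W); print(n,c["vfov"],c["cx"],c["cy"],np.round(c["world_to_cam"],3).tolist())
E
```

```text
pics
{'time': 0.0, 'joint_positions': array([ 1.16798338e+00,  3.14219430e-01, -4.80692052e-02,  1.21024042e+00,
       -1.76155004e-05,  1.57080507e+00]), 'qvel': array([-0.00202508, -0.00106196, -0.00060889,  0.00170034, -0.00166614,
        0.00067115]), 'joint_efforts': array([ 1.03360064e-03, -5.39585781e+01,  3.39752412e+01,  1.90611358e-02,
        2.08206239e-05, -3.55710490e-06]), 'tool_pos': array([0.23499428, 0.5514698 , 0.25544284]), 'orientation': array([-1.56062161,  1.56906351, -1.96344328]), 'force': array([-0.64451657, -0.7488441 ,  0.16573102]), 'wrist_torque': array([ 0.03432448, -0.01170852,  0.05804506]), 'width': 1.0001131703590185}
top 55.4609809647482 317.87297888841925 247.72001506145327 [[-0.014, -1.0, -0.001, 0.012], [-0.994, 0.014, -0.107, 0.487], [0.107, -0.001, -0.994, 1.302], [0.0, 0.0, 0.0, 1.0]]
side 45.894775041938566 320.41534921896687 245.7038950696404 [[-0.965, -0.261, -0.01, 0.438], [-0.133, 0.526, -0.84, 0.125], [0.224, -0.809, -0.543, 1.24], [0.0, 0.0, 0.0, 1.0]]
```

View pics/top0.png

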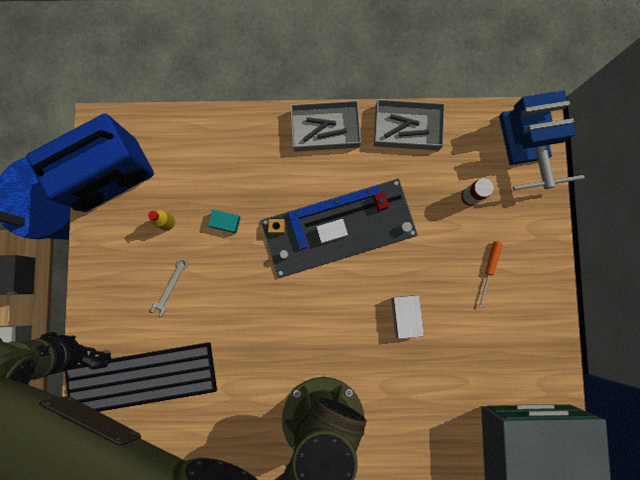

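View pics/side0.png

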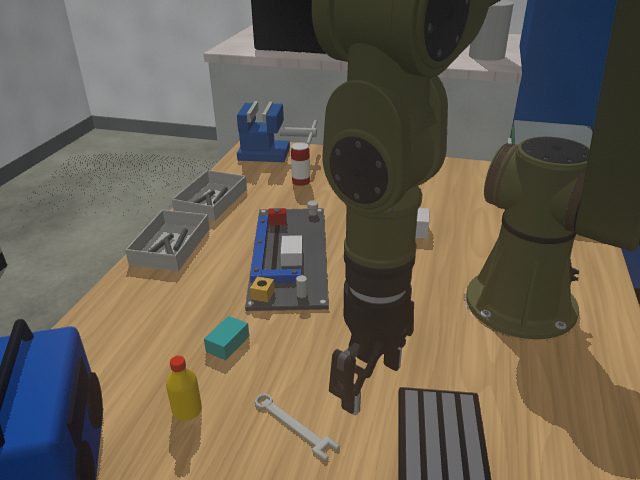

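The top view shows the aluminium-coloured candidates: the small block on the plate at (332,230) and a larger block on the bench at (408,317). The turquoise block at (224,222) is ruled out. I choose (332,230), since it is the smaller and lies on the plate. The jaw is at (381,201), the fence runs (300,212)-(385,190), and the stop is at (299,232).

```bash
cat >> h.py <<'E'
def fit(c,W,prior=None):
    """fixture pose from plate+fence+stop tops; blank, jaw"""
    hsv=cv2.cvtColor(c["color"],cv2.COLOR_BGR2HSV); H,S,V=[hsv[...,i].astype(int) for i in range(3)]
    x,y,z=W[...,0],W[...,1],W[...,2]
    roi=(x>.35)&(x<.8)&(y>-.35)&(y<.25)
    blue=roi&(H>100)&(H<130)&(S>110)&(z>.022)&(z<.042)
    red=roi&((H<8)|(H>172))&(S>130)&(z>.04)&(z<.06)
    alu=roi&(S<60)&(V>110)&(z>.040)&(z<.056)
    return blue,red,alu
E
python3 - <<'E'
from h import *
for n in("top","side"):
    c,_=get(n); W=np.load(f"{n}0.npy"); b,r,a=fit(c,W)
    for nm,m in(("blue",b),("red",r),("alu",a)):
        k,l,st,ce=cv2.connectedComponentsWithStats(m.astype(np.uint8))
        for i in range(1,k):
            if st[i,4]<25: continue
            p=W[l==i]; rc=cv2.minAreaRect((p[:,:2]*1000).astype(np.float32))
            print(n,nm,st[i,4],ce[i].round(),"mean",p.mean(0).round(4),"z",np.median(p[:,2]).round(4),np.round(rc[0],1),np.round(rc[1],1),round(rc[2],1))
    # plate
    x,y,z=W[...,0],W[...,1],W[...,2]
    V=c["color"].max(-1)
    m=(x>.35)&(x<.8)&(y>-.35)&(y<.25)&(z>.006)&(z<.019)&(V<100)
    k,l,st,ce=cv2.connectedComponentsWithStats(m.astype(np.uint8)); i=1+st[1:,4].argmax()
    p=W[l==i]; rc=cv2.minAreaRect((p[:,:2]*1000).astype(np.float32)); print(n,"plate",st[i,4],np.median(p[:,2]),rc)
c,_=get("top"); cv2.imwrite("pics/crop.png",cv2.resize(c["color"][170:290,250:430],(720,480),interpolation=cv2.INTER_CUBIC))
E
```

```text
top blue 1020 [325. 210.] mean [ 0.5978 -0.0158  0.0323] z 0.0324 [578.6 -54.8] [115.5 274.9] 16.5
top red 133 [381. 200.] mean [ 0.6199 -0.1788  0.0492] z 0.0492 [ 621.  -179.3] [45.  30.3] 17.3
top alu 470 [332. 230.] mean [ 0.5354 -0.0343  0.0484] z 0.0483 [535.7 -34.2] [50.  78.9] 15.5
top alu 69 [407. 226.] mean [ 0.5441 -0.2504  0.0464] z 0.0462 [ 544.7 -250.3] [26.2 24. ] 80.8
top plate 6288 0.012563934722857772 ((549.078369140625, -55.41111755371094), (180.23324584960938, 432.7193603515625), 16.338878631591797)
side blue 905 [267. 257.] mean [0.5841 0.0077 0.0315] z 0.0319 [576.9 -52.5] [113.6 278.6] 16.4
side red 123 [277. 213.] mean [ 0.6179 -0.1718  0.047 ] z 0.048 [ 620.5 -176.9] [44.9 34.2] 18.2
side alu 42 [228. 192.] mean [ 0.7922 -0.2555  0.0452] z 0.0453 [ 792.3 -255.3] [183.8   6.6] 86.1
side alu 48 [312. 203.] mean [ 0.543  -0.2478  0.0459] z 0.0459 [ 541.5 -248.1] [30.1 27.4] 69.0
side alu 73 [188. 237.] mean [ 0.7916 -0.008   0.0452] z 0.0452 [792.8 -21.6] [ 14.7 199. ] 0.3
side alu 425 [291. 246.] mean [ 0.5325 -0.0274  0.0476] z 0.0479 [535.1 -32.8] [48.8 88.2] 16.9
side plate 4429 0.012252668052448623 ((547.6302490234375, -54.39576721191406), (179.12896728515625, 437.1730041503906), 16.219921112060547)
```

View pics/crop.png

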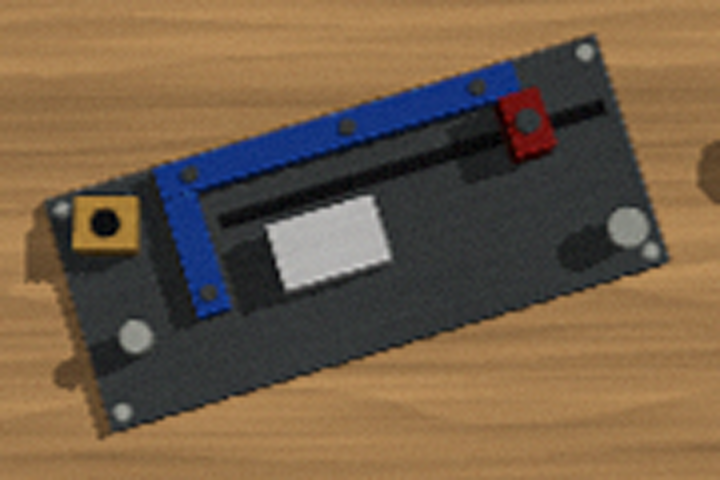

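The crop confirms the choice: a plain 50x80 aluminium block, almost parallel to the fence and about 42 mm off it. The jaw is near the right end of its line. Next I work out the transform to a staging pose on the near side of the blank.

```bash
cat >> h.py <<'E'
from scipy.spatial.transform import Rotation as R
YAW=np.radians(16.4); FO=np.array([.5536,-.0697,0]); RF=R.from_euler("z",YAW).as_matrix()
def w2f(p): return (np.atleast_2d(p)-FO)@RF*1000
def pose():
    s=env.observe(); return s["time"],R.from_euler("xyz",s["orientation"]).as_matrix(),s["tool_pos"],s
def togo(f,sign=None):
    """shift in tool axes (mm) to fixture point f (mm), and turn to tool x down, tool y along +-fixture y"""
    t,Rt,p,s=pose(); tgt=FO+RF@np.array(f)/1000
    out={}
    for sg in(1,-1):
        X=np.array([0,0,-1.]);Y=sg*RF[:,1];G=np.stack([X,Y,np.cross(X,Y)],1)
        out[sg]=(R.from_matrix(Rt.T@G).as_rotvec().round(3),(G.T@(tgt-p)*1000).round(1),(Rt.T@(tgt-p)*1000).round(1))
    print("t",round(t,2),"fix",w2f(p).round(1),"F_fix",(s["force"]@RF).round(1),"w",round(s["width"],2))
    for k,v in out.items(): print(k,"rot",v[0],"shift after turn",v[1],"shift now",v[2])
E
python3 - <<'E'
from h import *
togo([-70,39,255]); print(pose()[1].round(2)); print(w2f([.5357,-.0342,0]),w2f([.621,-.1793,0]),w2f([.5445,-.2503,0]))
E
```

```text
t 0.25 fix [[-130.1  686.1  255.9]] F_fix [ 0.4 -0.   0. ] w 1.0
1 rot [-0.689 -0.     0.001] shift after turn [   0.9 -647.1   60.1] shift now [   1.3 -461.3  457.8]
-1 rot [2.453e+00 1.000e-03 0.000e+00] shift after turn [  0.9 647.1 -60.1] shift now [   1.3 -461.3  457.8]
[[-0.    0.39  0.92]
 [-0.    0.92 -0.39]
 [-1.   -0.    0.  ]]
[[-7.14859843 39.10955817  0.        ]] [[  33.71313821 -124.1706258     0.        ]] [[ -59.72062427 -170.68279654    0.        ]]
```

```bash
python3 -m crank '{"translation":[[0,0,0],[0,0,0],[0,0,0],[0,0,0],[0,-40,4],[0,-50,5],[0,-50,5],[0,-50,5],[0,-50,5],[0,-50,5]],"rot":[[-0.172,0,0],[-0.172,0,0],[-0.172,0,0],[-0.173,0,0],[0,0,0],[0,0,0],[0,0,0],[0,0,0],[0,0,0],[0,0,0]],"hand":[0,0,0,0,0,0,0,0,0,0]}'
python3 -m crank '{"translation":[[0,-50,5],[0,-50,5],[0,-50,5],[0,-50,5],[0,-50,5],[0,-50,5],[0,-40,0],[0,-17,0],[0,0,0],[0,0,0]],"rot":[[0,0,0],[0,0,0],[0,0,0],[0,0,0],[0,0,0],[0,0,0],[0,0,0],[0,0,0],[0,0,0],[0,0,0]],"hand":[0,0,0,0,0,0,0,0,0,0]}'
python3 - <<'E'
from h import *
togo([-70,39,150])
c,W=get("wrist"); cv2.imwrite("pics/w1.png",c["color"]); np.save("w1.npy",W)
b,r,a=fit(c,W)
for m in(b,r,a):
    p=W[m]; 
    if len(p)>50: 
        q=w2f(p).astype(np.float32); rc=cv2.minAreaRect(q[:,:2]); print(len(p),np.round(rc[0],1),np.round(rc[1],1),round(rc[2],1),np.median(q[:,2]))
E
```

```text
time: 1.5
tool_pos: [0.3452, 0.2805, 0.2564]
orientation: [0.142, 1.57, 0.429]
force: [1.2, -0.4, -0.2]
width: 0.496
time: 2.75
tool_pos: [0.4741, -0.0511, 0.2562]
orientation: [1.839, 1.57, 2.126]
force: [0.5, 0.1, 0.4]
width: 0.496
t 2.75 fix [[-71.   40.3 256.2]] F_fix [ 0.5 -0.1  0.4] w 0.5
1 rot [ 0.001 -0.    -0.001] shift after turn [106.2  -1.3   1. ] shift now [106.2  -1.4   1.1]
-1 rot [-3.141e+00  1.000e-03 -0.000e+00] shift after turn [106.2   1.3  -1. ] shift now [106.2  -1.4   1.1]Traceback (most recent call last):
  File "<stdin>", line 8, in <module>
cv2.error: OpenCV(4.12.0) /io/opencv/modules/imgproc/src/convhull.cpp:143: error: (-215:Assertion failed) total >= 0 && (depth == CV_32F || depth == CV_32S) in function 'convexHull'
```

View pics/w1.png

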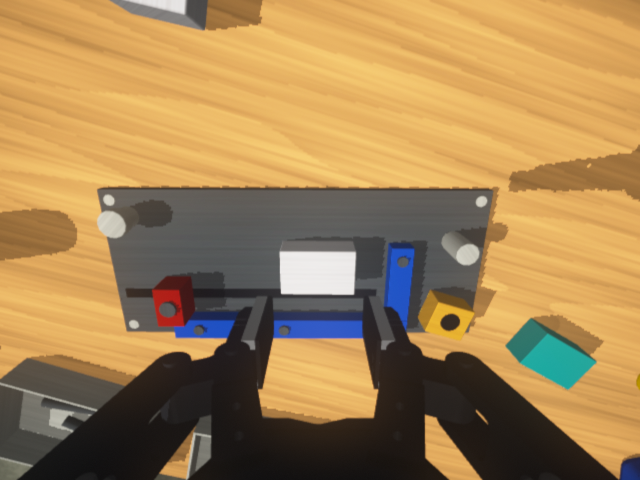

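The wrist view (image down = fixture +x) shows the half-open fingers at bottom, the blank at (318,268), the fence at y≈328, the jaw at (170,305) and the stop at (400,285). I'll refine from this cloud, including where the fingertips are.

```bash
cat >> h.py <<'E'
def report(c,W):
    for nm,m in zip(("blue","red","alu"),fit(c,W)):
        k,l,st,ce=cv2.connectedComponentsWithStats(m.astype(np.uint8))
        for i in range(1,k):
            if st[i,4]<60: continue
            q=w2f(W[l==i]); rc=cv2.minAreaRect(np.ascontiguousarray(q[:,:2],dtype=np.float32))
            print(nm,st[i,4],ce[i].round(),"c",np.round(rc[0],1),"size",np.round(rc[1],1),"ang",round(rc[2],1),"z",np.median(q[:,2]).round(1),"x",np.percentile(q[:,0],[2,98]).round(1),"y",np.percentile(q[:,1],[2,98]).round(1))
E
python3 - <<'E'
from h import *
c,W=get("wrist"); report(c,W)
q=w2f(W.reshape(-1,3)).reshape(480,640,3)
m=(q[...,2]>150)&(q[...,2]<262)
k,l,st,ce=cv2.connectedComponentsWithStats(m.astype(np.uint8))
for i in range(1,k):
    if st[i,4]>200:
        p=q[l==i]; print("finger",st[i],"zmin",np.percentile(p[:,2],[0,1]).round(1),"x",np.percentile(p[:,0],[1,99]).round(1),"y",np.percentile(p[:,1],[1,99]).round(1))
        lo=p[p[:,2]<np.percentile(p[:,2],1)+12]; print("  tip x",np.percentile(lo[:,0],[1,99]).round(1),"y",np.percentile(lo[:,1],[1,99]).round(1))
E
```

```text
blue 1547 [399. 281.] c [ 19.9 132. ] size [ 25.6 102.9] ang 89.8 z 31.2 x [-31.   59.5] y [119.6 144. ]
blue 971 [207. 326.] c [ 67.7 -93.7] size [72.2 26.8] ang 88.8 z 31.0 x [57.7 80.1] y [-127.1  -60.3]
blue 1779 [319. 327.] c [69.7 39.9] size [105.9  25.3] ang 89.6 z 31.0 x [58.2 81.4] y [-10.2  90. ]
red 959 [170. 305.] c [  32.  -124.3] size [30.9 45.2] ang 89.1 z 47.9 x [ 9.8 53.5] y [-138.3 -109.1]
alu 623 [111. 224.] c [ -62.3 -169.3] size [29.  27.1] ang 9.2 z 45.2 x [-75.7 -49.2] y [-182.  -156.8]
alu 172 [457. 249.] c [-36.  183.5] size [ 8.4 19.1] ang 66.8 z 51.1 x [-43.8 -26.7] y [179.5 188.8]
alu 3387 [317. 272.] c [-8.9 39.3] size [80.1 50.7] ang 89.6 z 47.2 x [-33.6  14.9] y [ 1.2 77.6]
alu 246 [ 53. 398.] c [ 161.  -285.2] size [103.8   6.2] ang 69.6 z 43.8 x [142.1 178.5] y [-332.8 -238.6]
finger [ 228  296   46   78 1404] zmin [231.9 233.7] x [-83.3 -61.3] y [ 4.9 18.5]
  tip x [-83.2 -61.1] y [ 5.7 18.5]
finger [ 362  296   46   78 1394] zmin [232.3 233.6] x [-83.3 -61.6] y [60.8 74.4]
  tip x [-83.1 -61.7] y [60.8 73.8]
```

```bash
python3 -m crank '{"translation":[[50,-1,0],[50,0,0],[50,0,0],[30,0,0],[20,0,0],[11,0,0],[0,0,0],[0,0,0]],"rot":[[0,0,0],[0,0,0],[0,0,0],[0,0,0],[0,0,0],[0,0,0],[0,0,0],[0,0,0]],"hand":[0,0,0,0,0,0,0,0]}'
python3 -c "
from h import *
togo([-1,39,45])"
python3 -m crank '{"translation":[[0,0,6],[0,0,6],[0,0,5],[0,0,5],[0,0,5],[0,0,5],[0,0,5],[0,0,5],[0,0,5],[0,0,5]],"rot":[[0,0,0],[0,0,0],[0,0,0],[0,0,0],[0,0,0],[0,0,0],[0,0,0],[0,0,0],[0,0,0],[0,0,0]],"hand":[0,0,0,0,0,0,0,0,0,0]}'
python3 - <<'E'
from h import *
togo([-1,39,45]); c,W=get("top"); report(c,W)
E
```

```text
time: 3.85
tool_pos: [0.4755, -0.0529, 0.0462]
orientation: [-0.361, 1.569, -0.074]
force: [-0.3, 0.1, 0.8]
width: 0.5
t 3.85 fix [[-70.2  38.2  46.2]] F_fix [-0.2  0.2  0.8] w 0.5
1 rot [0.    0.001 0.001] shift after turn [ 1.2  0.8 69.2] shift now [ 1.2  0.8 69.2]
-1 rot [-3.141e+00 -1.000e-03  2.000e-03] shift after turn [  1.2  -0.8 -69.2] shift now [ 1.2  0.8 69.2]
time: 5.1
tool_pos: [0.5249, -0.0382, 0.0452]
orientation: [2.148, 1.571, 2.434]
force: [-1.7, -0.2, -1.1]
width: 0.502
t 5.1 fix [[-18.6  38.3  45.2]] F_fix [-1.7  0.3 -1.1] w 0.5
1 rot [-0. -0. -0.] shift after turn [ 0.2  0.7 17.6] shift now [ 0.2  0.7 17.6]
-1 rot [ 3.142 -0.     0.   ] shift after turn [  0.2  -0.7 -17.6] shift now [ 0.2  0.7 17.6]
blue 72 [374. 190.] c [  71.2 -115.2] size [28.9 24.1] ang 88.6 z 32.1 x [60.1 82.9] y [-129.4 -101.9]
blue 451 [300. 224.] c [ 27.2 107.8] size [ 73.7 114.5] ang 89.6 z 32.3 x [-27.1  83.3] y [ 75.8 144. ]
red 132 [381. 200.] c [  33.9 -123.8] size [30.7 44.1] ang 89.8 z 49.3 x [11.9 55. ] y [-138.7 -108.7]
alu 76 [406. 226.] c [ -60.7 -170.2] size [25.2 26.1] ang 68.7 z 47.2 x [-73.2 -47.7] y [-182.9 -158.8]
```

```bash
python3 -m crank '{"translation":[[0,0,4],[0,0,4],[0,0,3],[0,0,2],[0,0,1]],"rot":[[0,0,0],[0,0,0],[0,0,0],[0,0,0],[0,0,0]],"hand":[0,0,0,0,0]}'
for i in 1 2; do python3 -m crank '{"translation":[[0,0,1],[0,0,0.5]],"rot":[[0,0,0],[0,0,0]],"hand":[0,0]}'; done
python3 -c "
from h import *
togo([-1,39,45])"
```

```text
time: 5.78
tool_pos: [0.5381, -0.0344, 0.0453]
orientation: [-2.729, 1.571, -2.443]
force: [-2.6, -0.3, 0.8]
width: 0.497
time: 6.02
tool_pos: [0.5395, -0.034, 0.0453]
orientation: [2.205, 1.571, 2.491]
force: [-2.2, -0.8, 1.6]
width: 0.502
time: 6.28
tool_pos: [0.541, -0.0335, 0.0453]
orientation: [-0.021, 1.571, 0.265]
force: [-2.5, -0.7, 2.1]
width: 0.501
t 6.28 fix [[-1.9 38.3 45.3]] F_fix [-2.6  0.   2.1] w 0.5
1 rot [-0.  0.  0.] shift after turn [0.3 0.7 0.9] shift now [0.3 0.7 0.9]
-1 rot [ 3.141  0.    -0.   ] shift after turn [ 0.3 -0.7 -0.9] shift now [0.3 0.7 0.9]
```

```bash
python3 -m crank '{"translation":[[0,0,0.5],[0,0,0.5]],"rot":[[0,0,0],[0,0,0]],"hand":[0,0]}' | grep force
python3 -m crank '{"translation":[[0,0,0.5],[0,0,0.5]],"rot":[[0,0,0],[0,0,0]],"hand":[0,0]}' | grep force
python3 -m crank '{"translation":[[0,0,0.3],[0,0,0.3]],"rot":[[0,0,0],[0,0,0]],"hand":[0,0]}'
```

```text
force: [-6.6, -2.7, 4.9]
force: [-8.5, -2.3, 6.4]
time: 7.02
tool_pos: [0.5412, -0.0334, 0.045]
orientation: [-3.086, 1.567, -2.801]
force: [-9.6, -2.6, 9.2]
width: 0.502
```

```bash
python3 -m crank '{"translation":[[0,0,-5],[0,0,-15],[0,0,-20],[-45,0,0],[-45,0,0],[0,-50,0],[0,-60,18],[0,-60,30],[0,-42,28],[0,0,0]],"rot":[[0,0,0],[0,0,0],[0,0,0],[0,0,0],[0,0,0],[0,0,0],[0,0,0],[0,0,0],[0,0,0],[0,0,0]],"hand":[0,0,0,0,-1,-1,-1,-1,-1,-1]}'
python3 - <<'E'
from h import *
togo([34,-171,57])
for n in("top","side","wrist"):
    print(n);c,W=get(n);report(c,W);cv2.imwrite(f"pics/{n}2.png",c["color"])
q=w2f(W.reshape(-1,3)).reshape(480,640,3)
m=(q[...,2]>80)&(q[...,2]<140); p=q[m]; lo=p[p[:,2]<np.percentile(p[:,2],1)+12]
print("tips z",np.percentile(p[:,2],[0,1]),np.percentile(lo,[1,99],axis=0).round(1).tolist())
E
```

```text
time: 8.28
tool_pos: [0.6364, -0.2252, 0.1345]
orientation: [-0.63, 1.569, -0.346]
force: [-1.7, 0.8, -0.1]
width: -0.0
t 8.28 fix [[  35.5 -172.5  134.5]] F_fix [-1.4  1.3 -0.1] w -0.0
1 rot [-0.002  0.001  0.001] shift after turn [77.5  1.5 -1.5] shift now [77.5  1.6 -1.6]
-1 rot [ 3.139e+00  2.000e-03 -2.000e-03] shift after turn [77.5 -1.5  1.5] shift now [77.5  1.6 -1.6]
top
blue 980 [325. 210.] c [28.7  7.1] size [113.4 276.2] ang 0.7 z 32.2 x [-23.1  83.4] y [-122.5  143.2]
red 134 [381. 200.] c [  34.  -124.1] size [30.7 45.2] ang 89.8 z 49.6 x [11.9 55.2] y [-138.9 -109.1]
alu 453 [327. 216.] c [34.8 39.2] size [48.6 79. ] ang 0.7 z 48.2 x [11.6 58.3] y [ 1.5 77.2]
side
blue 866 [266. 257.] c [27.7  8.4] size [113.6 282.1] ang 0.2 z 32.0 x [-24.9  83.3] y [-118.9  146.7]
red 117 [277. 212.] c [  34.  -121.9] size [45.  35.7] ang 1.8 z 47.8 x [11.4 55.8] y [-137.4 -104.8]
alu 336 [273. 245.] c [35.3 41.2] size [47.8 87.2] ang 1.9 z 48.2 x [11.5 57.6] y [ 2.6 79.7]
wrist
blue 6974 [497. 300.] c [ 70.  -29.9] size [201.6  25.2] ang 89.9 z 31.2 x [58.1 81.7] y [-126.6   63.2]
red 2552 [386. 258.] c [  32.7 -124.5] size [30.1 46.1] ang 89.7 z 48.2 x [10.1 54. ] y [-139.4 -110.2]
alu 2205 [317. 106.] c [ -61.9 -169.9] size [28.9 29.4] ang 0.1 z 45.3 x [-74.7 -48.6] y [-183.2 -157. ]
alu 4921 [605. 262.] c [33.2 24.3] size [51.7 50. ] ang 89.9 z 47.3 x [ 8.7 56.9] y [-0.7 43.5]
alu 170 [123. 397.] c [ 147.8 -320.5] size [28.7  5.3] ang 69.1 z 43.9 x [141.5 152.7] y [-333.4 -307.6]
tips z [112.66723402 113.75409265] [[21.6, -183.2, 113.3], [26.9, -157.0, 125.7]]
```

View pics/wrist2.png

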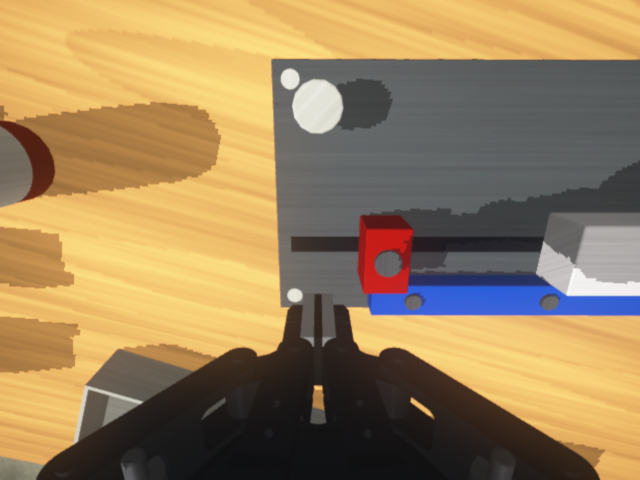

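The wrist view shows the blank (590,255) flat on the fence, the jaw at (386,255) and the shut fingertips at (318,310), behind the jaw and clear of the socket at (318,105). All three clouds put the blank within about 1° of the fence. Next is lowering and pushing the jaw.

```bash
python3 -m crank '{"translation":[[40,0,-1],[30,0,0],[15,0,0],[0,0,0],[0,5,0],[0,5,0],[0,5,0],[0,5,0],[0,4,0],[0,4,0]],"rot":[[0,0,0],[0,0,0],[0,0,0],[0,0,0],[0,0,0],[0,0,0],[0,0,0],[0,0,0],[0,0,0],[0,0,0]],"hand":[-1,-1,-1,-1,-1,-1,-1,-1,-1,-1]}'
python3 - <<'E'
from h import *
togo([34,-171,49])
c,W=get("top");report(c,W)
E
```

```text
time: 9.68
tool_pos: [0.6262, -0.1962, 0.0508]
orientation: [-0.882, 1.569, -0.597]
force: [1.8, -1.8, 2.5]
width: 0.001
t 9.68 fix [[  33.9 -141.8   50.8]] F_fix [ 1.2 -2.3  2.5] w 0.0
1 rot [-0.     0.001  0.001] shift after turn [  1.8 -29.2   0.1] shift now [  1.8 -29.2   0.1]
-1 rot [ 3.141e+00  2.000e-03 -1.000e-03] shift after turn [ 1.8 29.2 -0.1] shift now [  1.8 -29.2   0.1]
blue 964 [324. 210.] c [27.9  7.3] size [114.2 275. ] ang 0.2 z 32.5 x [-23.8  83.6] y [-120.4  143.2]
alu 456 [327. 216.] c [34.7 39.7] size [79.  48.9] ang 89.2 z 48.2 x [11.4 57.9] y [ 2.1 77.3]
```

```bash
python3 -m crank '{"translation":[[1,6,0],[1,7,0],[0,7,0],[0,7,0],[0,7,0],[0,7,0],[0,7,0],[0,7,0],[0,7,0],[0,7,0]],"rot":[[0,0,0],[0,0,0],[0,0,0],[0,0,0],[0,0,0],[0,0,0],[0,0,0],[0,0,0],[0,0,0],[0,0,0]],"hand":[-1,-1,-1,-1,-1,-1,-1,-1,-1,-1]}'
python3 -m crank '{"translation":[[0,6,0],[0,5,0],[0,4,0],[0,4,0],[0,3,0],[0,3,0],[0,4,0],[0,4,0],[0,4,0],[0,4,0]],"rot":[[0,0,0],[0,0,0],[0,0,0],[0,0,0],[0,0,0],[0,0,0],[0,0,0],[0,0,0],[0,0,0],[0,0,0]],"hand":[-1,-1,-1,-1,-1,-1,-1,-1,-1,-1]}'
python3 - <<'E'
from h import *
togo([34,-3,49])
for n in ("top","side"):
    c,W=get(n);report(c,W); cv2.imwrite(f"pics/{n}3.png",c["color"])
E
```

```text
time: 10.98
tool_pos: [0.6061, -0.1293, 0.0482]
orientation: [-2.959, 1.571, -2.673]
force: [2.4, -2.1, -0.6]
width: -0.001
time: 12.22
tool_pos: [0.5948, -0.0908, 0.0483]
orientation: [-1.61, 1.569, -1.324]
force: [3.1, -4.7, -2.0]
width: 0.002
t 12.22 fix [[ 33.6 -31.9  48.3]] F_fix [ 1.7 -5.4 -2. ] w 0.0
1 rot [-0.    -0.     0.001] shift after turn [-0.7 28.9  0.4] shift now [-0.7 28.9  0.4]
-1 rot [3.141e+00 2.000e-03 0.000e+00] shift after turn [ -0.7 -28.9  -0.4] shift now [-0.7 28.9  0.4]
blue 611 [306. 219.] c [27.5 70.7] size [114.3 147.9] ang 0.1 z 32.2 x [-26.6  83.7] y [  8.  143.8]
alu 63 [408. 142.] c [ 175.5 -251.8] size [172.7   5.6] ang 68.6 z 45.6 x [146.3 204.4] y [-330.1 -174.5]
alu 63 [316. 144.] c [246.8   1.2] size [146.7  13.8] ang 72.4 z 45.4 x [230.4 271.4] y [-66.9  71.3]
alu 338 [320. 218.] c [35.  56.8] size [66.3 48.9] ang 89.7 z 48.6 x [12.3 58.2] y [26.4 88.3]
alu 76 [406. 226.] c [ -60.2 -170.3] size [25.8 28. ] ang 46.3 z 46.4 x [-73.5 -48. ] y [-183.8 -158.3]
blue 860 [266. 257.] c [27.   9.4] size [282.1 114.1] ang 89.9 z 31.9 x [-24.9  83.3] y [-115.5  147.2]
red 82 [274. 235.] c [34.8 -1.5] size [44.2 31.5] ang 1.7 z 49.5 x [12.8 55.3] y [-16.5  13.7]
alu 285 [273. 248.] c [34.7 53.2] size [48.1 82.1] ang 0.5 z 48.3 x [11.7 58.3] y [16.3 91.8]
```

```bash
python3 -m crank '{"translation":[[0,4,0],[0,4,0],[0,4,0],[0,4,0],[0,3,0],[0,2,0],[0,2,0],[0,1,0]],"rot":[[0,0,0],[0,0,0],[0,0,0],[0,0,0],[0,0,0],[0,0,0],[0,0,0],[0,0,0]],"hand":[-1,-1,-1,-1,-1,-1,-1,-1]}' | grep -E "pos|force"
python3 -m crank '{"translation":[[0,0.6,0],[0,0.6,0]],"rot":[[0,0,0],[0,0,0]],"hand":[-1,-1]}' | grep -E "pos|force"
python3 -m crank '{"translation":[[0,0.6,0],[0,0.6,0]],"rot":[[0,0,0],[0,0,0]],"hand":[-1,-1]}' | grep -E "pos|force"
python3 -m crank '{"translation":[[0,0.6,0],[0,0.6,0]],"rot":[[0,0,0],[0,0,0]],"hand":[-1,-1]}' | grep -E "pos|force"
python3 -c "
from h import *
togo([34,-3,49])"
```

```text
tool_pos: [0.588, -0.0674, 0.0483]
force: [4.4, -3.6, -2.3]
tool_pos: [0.5876, -0.0663, 0.0483]
force: [2.4, -4.2, -1.5]
tool_pos: [0.5873, -0.0651, 0.0483]
force: [3.6, -4.2, -1.8]
tool_pos: [0.587, -0.064, 0.0483]
force: [3.4, -3.6, -2.8]
t 14.07 fix [[33.6 -3.9 48.3]] F_fix [ 2.3 -4.4 -2.8] w 0.0
1 rot [-0.  0.  0.] shift after turn [-0.7  0.9  0.4] shift now [-0.7  0.9  0.4]
-1 rot [ 3.142  0.    -0.   ] shift after turn [-0.7 -0.9 -0.4] shift now [-0.7  0.9  0.4]
```

```bash
for i in 1; do python3 -m crank '{"translation":[[0,0.5,0],[0,0.5,0]],"rot":[[0,0,0],[0,0,0]],"hand":[-1,-1]}' | grep -E "pos|force"; done
python3 -m crank '{"translation":[[0,0.5,0],[0,0.5,0]],"rot":[[0,0,0],[0,0,0]],"hand":[-1,-1]}' | grep -E "pos|force"
python3 -m crank '{"translation":[[0,0.4,0],[0,0.4,0]],"rot":[[0,0,0],[0,0,0]],"hand":[-1,-1]}' | grep -E "pos|force"
python3 -c "
from h import *
togo([34,-3,49])"
```

```text
tool_pos: [0.5868, -0.0633, 0.0483]
force: [3.6, -4.5, -3.1]
tool_pos: [0.5868, -0.0632, 0.0484]
force: [5.4, -8.0, -3.7]
tool_pos: [0.5867, -0.0632, 0.0484]
force: [5.2, -9.9, -4.9]
t 14.82 fix [[33.6 -3.1 48.4]] F_fix [  2.2 -10.9  -4.9] w 0.0
1 rot [-0.001 -0.     0.004] shift after turn [-0.6  0.1  0.4] shift now [-0.6  0.1  0.4]
-1 rot [3.14  0.007 0.   ] shift after turn [-0.6 -0.1 -0.4] shift now [-0.6  0.1  0.4]
```

Motion stalls at the stop with about 11 N, at TCP y = -3 as predicted, so I'm backing off straight.

```bash
python3 -m crank '{"translation":[[0,-4,0],[0,-12,0],[0,-20,0],[-40,0,0],[-50,0,0],[-50,0,0],[0,-40,-30],[0,-30,-40],[0,0,0],[0,0,0]],"rot":[[0,0,0],[0,0,0],[0,0,0],[0,0,0],[0,0,0],[0,0,0],[0,0,0],[0,0,0],[0,0,0],[0,0,0]],"hand":[-1,-1,-1,-1,-1,-1,-1,-1,-1,-1]}'
python3 - <<'E'
from h import *
I={}
for n in ("top","side","wrist"):
    print(n);c,W=get(n);report(c,W); I[n]=c["color"]
a=cv2.resize(I["top"][170:290,250:430],(720,480),interpolation=cv2.INTER_CUBIC); cv2.imwrite("pics/fin.png",a)
cv2.imwrite("pics/finw.png",I["wrist"])
E
```

```text
time: 16.08
tool_pos: [0.549, -0.1833, 0.1884]
orientation: [0.763, 1.57, 1.048]
force: [0.3, 0.1, 0.3]
width: -0.001
top
blue 971 [325. 210.] c [27.2  7. ] size [275.1 114.5] ang 90.0 z 32.4 x [-23.1  83.5] y [-123.   143.2]
red 119 [332. 215.] c [33.6 23.9] size [43.6 28.1] ang 0.8 z 49.3 x [12.5 54.9] y [10.  37.3]
alu 82 [323. 144.] c [242.6 -20.8] size [191.6  13.2] ang 73.5 z 45.3 x [220.9 270. ] y [-109.4   71.1]
alu 472 [314. 220.] c [34.6 78.8] size [49.9 80.2] ang 0.1 z 48.6 x [10.6 58. ] y [ 40.4 117.3]
side
blue 847 [266. 257.] c [26.9 10.7] size [275.5 114. ] ang 89.8 z 32.0 x [-24.9  83.1] y [-118.   146.6]
red 96 [274. 241.] c [33.8 27.3] size [31.2 44.9] ang 88.6 z 49.2 x [12.  55.7] y [12.9 41. ]
alu 397 [273. 254.] c [34.3 81.4] size [84.6 48.6] ang 89.8 z 48.1 x [11.1 57.6] y [ 42.6 120.4]
wrist
blue 5945 [493. 314.] c [26.2 34.8] size [114.2 222. ] ang 0.3 z 31.2 x [-30.3  81.7] y [-69.6 143.2]
red 1464 [466. 309.] c [32.6 24.1] size [30.4 45.3] ang 89.8 z 48.1 x [10.4 54. ] y [ 9.4 38.1]
alu 1069 [239. 205.] c [ -61.8 -169.8] size [28.7 29.3] ang 86.2 z 45.2 x [-75.5 -49. ] y [-182.6 -156.7]
alu 4752 [531. 310.] c [33.3 79.4] size [80.7 50.5] ang 89.4 z 47.3 x [ 8.7 56.8] y [ 41.1 117.2]
alu 111 [104. 411.] c [ 148.2 -319.8] size [30.6  5.3] ang 68.5 z 43.9 x [140.8 152.7] y [-332.8 -306.4]
```

View pics/fin.png

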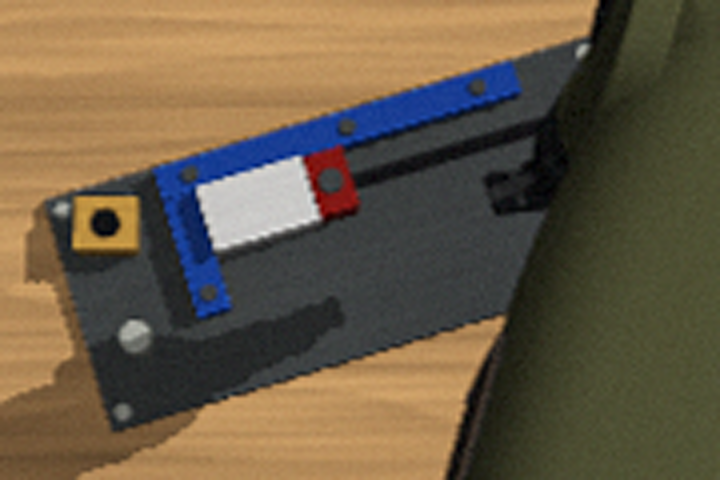

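View pics/finw.png

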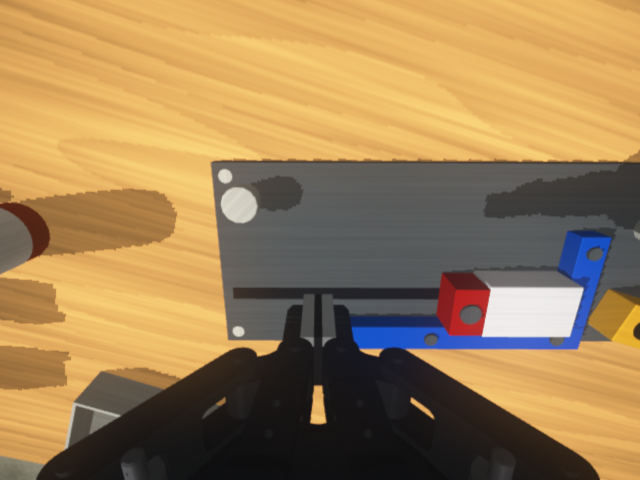

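Both pictures show the blank in the corner, with the jaw snug behind it (crop 205-320,160-250; wrist 480-580,310), the bystanders in place and the hand clear.

```bash
python3 -c "
from h import *
togo([0,0,200]); print(env.hand_in())"
```

```text
t 16.23 fix [[ -35.7 -106.7  188.2]] F_fix [-0.4 -0.4  0.5] w -0.0
1 rot [ 0.001  0.    -0.   ] shift after turn [-11.8 106.7  35.7] shift now [-11.8 106.7  35.9]
-1 rot [-3.141  0.     0.   ] shift after turn [ -11.8 -106.7  -35.7] shift now [-11.8 106.7  35.9]
the job is handed in; nothing more can be done
None
```

I pushed the blank flat against the long fence with two half-open fingertips, until the force rose to about 10 N. Then, with the fingers shut, I pushed the red jaw along until it stalled at about 11 N with the blank against the end stop. I backed the hand off and handed the job in at 16.2 s.

**Blank:** the last checks put its centre at fixture (34.6, 78.8) mm from the top camera, (34.3, 81.4) from the side and (33.3, 79.4) from the wrist. The nest is at (35, 80). Its skew was under 1° in all three views, and its top was at about 48 mm, so it is flat on the plate.

**Jaw:** its centre was at y ≈ 24 mm from the top and wrist cameras, and the nominal position is 25. That corresponds to about 0.164 m of travel. It looks snug behind the blank.

**Disagreement:** the side view read 27 mm for the jaw and 81 mm for the blank, about 2 mm higher than the other two views. I put this down to calibration error, because it appeared before the pushes too.

**Bystanders:** the socket read the same position before and after. The finished block and gauge pin looked unmoved in the pictures. I did not re-measure the bottle, can, driver or spanner, but the arm did not work near them.

**Hand:** it ended clear, about 0.19 m above the bench, with no force on the tool.

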